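# Centre a coil-winder spindle in its end float and clamp it

### The arm

A 7-joint arm with a two-finger parallel gripper is mounted at the origin on the work surface. World frame = base frame: x ahead of the robot, y to its left, z up, the work surface at z = 0. Lengths are in m, angles in rad, forces in N, time in s.
With the tool pointing down it reaches from about 0.425 to 0.925 m from the base axis. Payload 6.8 kg.
Tool frame: the origin (TCP) lies between the finger pads; the fingertips stand r.tcp_to_tips ahead of it and the grasp point (between the pads) lies 3 mm ahead of it (r.tcp_to_tips is the distance from the TCP to the fingertips, in m); z points along the fingers, y is the line along which they close (so a half turn about z gives the same grasp; the last joint's range is limited). The gripper opens to 85 mm and grips with 20 to 120 N. Pads are 22 mm wide; open, the fingers measure 114 mm over their backs; the gripper's body (76 mm by 85 mm) begins 54 mm behind the grasp point. The pads swing forward as they close: fully open they stand 13 mm farther back than shut.
Start: joints at [-1.312, 0.477, 0.022, 1.555, -0.011, 1.109, -0.083], TCP at [0.242, 0.63, 0.253] pointing down, gripper open.
Joint ranges: [-2.96, 2.96], [-0.34, 2.1], [-1.41, 1.46], [0.24, 2.44], [-1.37, 4.51], [0.17, 1.92], [-2.96, 2.96]. Speed limits (rad/s): [2.39, 2.39, 3.14, 3.14, 3.14, 3.14, 3.14].

### API

Orientations are given as a rotation vector (axis times angle).
In Python, from bench import r gives the robot as it stands. The module is installed in compiled form; this text tells all that it offers.
- The arm moves only by the tool step_arm, never from a script. Its argument "moves" is a list of rows, each an object of numbers: "rx", "ry", "rz": the turn, a rotation vector about the tool's x, y, z in degrees; "dx", "dy", "dz": the shift along the tool's x, y, z in mm; "gripper": the opening, from -1 (shut) to 1 (fully open). In form: [{"rx": .., "ry": .., "rz": .., "dx": .., "dy": .., "dz": .., "gripper": ..}, ...]. A call has 1 to 20 rows; each row shifts and turns the commanded pose from where the row before left it, along the tool's axes as they then stand; what a row does not reach is not made up. A row lasts 1/8 s, in which the tool goes at most 62.5 mm and 10.7 degrees, less where a joint would pass 70% of its speed; a pose out of reach is approached as far as the arm can. A call is refused whole if a number of a shift passes 62.5 or a number of a turn 10.7, either way. A call with a gripper value outside its range is refused whole. The fingers move at their own pace and stop on an object; "grip_force" is the grip in N (left out, the last holds). Time passes only in rows, so rows that do not move let the fingers close. It gives the time, the measured TCP pose, the force, the opening and the grip force at its end, in the units of the state.
- r.get_obs(): the state, without advancing time (a new reading comes with each control period).
- r.grab_frame(name): name is "side" or "top" or "wrist"; returns the picture (420x560x3 uint8, blue, green, red); there is no depth.
- r.camera_info(name): a dict with "mtx" (3x3 intrinsics, pixels), "rvec" (rotation vector, rad) and "tvec" (3), from world to camera coordinates, as OpenCV has them. Camera axes: x right, y down, z forward; pixel columns grow to the right and rows downward; lengths in m; the calibration is good to about 2 mm. The wrist camera is an equidistant fisheye: a pixel r from the principal point sees the ray r / f radians off the axis. A picture is of the moment at which its call begins: read the wrist's pose just before it. camera_info takes no time and is no camera call; for the wrist camera it gives the pose at the moment of the call.
- r.hand_in(): hands the job in; it is judged then, once.
The state is a dict: "clock": time; "joints": joint angles; "qvel": joint speeds; "tau": joint torques, N m; "tcp_pos": TCP position; "orientation": TCP orientation; "contact_force": force on the tool from outside, world axes, zero at the start; "moment": the same for the moment, N m; "grip_width": finger opening in m; "gripper_force": force on a finger pad.
Only numpy, scipy, OpenCV 4.12 (cv2) and the standard library are available. Lean on these libraries where they do the work, as an engineer would, in place of code of your own. Each camera call takes 0.05 s, during which the arm holds its last target. There are 200 camera calls.

### The job

Swing the red cam lever of the coil winder open, push the spindle in by its yellow knob until you feel the inner stop, then pull it out until you feel the outer stop. Set the spindle midway between the two stops (within about 3 mm), swing the lever fully closed again to clamp it there and let go. Leave the solder reel, the bottle and the screwdriver alone.

Things in the scene. Friction and masses are not known exactly. Their poses are not given: they have to be found in the camera images.
- winder: Coil winder, bolted down: dark steel base plate 120 x 200 x 12 mm (x, y, z) with a blue head 64 x 80 mm in plan on its middle, top of the head 104 mm above the table. Origin at the centre of the underside, on the table. The spindle runs along its y axis, 80 mm above the table, through the head: yellow knob at the +y end, small copper bobbin (44 mm diameter, about 70 to 120 mm from the origin) at the -y end.
- spindle_knob (a point): Centre of the yellow spindle knob with black ribs, on the spindle axis: a round knob 32 mm in diameter, 36 mm long along the spindle, centred 80 mm above the table, with nothing under it but the base plate's end. The spindle does not turn; it only slides along the winder's y axis.
- spindle (a joint): Slide of the spindle in m. 0 = against the inner stop (pushed towards the head, winder's -y); it grows as the knob is pulled away from the head (winder's +y) up to the outer stop. The stops are hidden in the head and cannot be seen; the float between them is somewhere between 15 and 25 mm. With the lever open it slides with about 2.5 N of friction and stays where it is left; with the lever closed it is clamped and holds against a pull of about 20 N.
- lever (a joint): Cam lever angle in rad: 0 = fully closed (lever points along the winder's -y, over the bobbin), grows as it swings level, clockwise seen from above, to 1.57 = open (lever points along the winder's -x); end stop at 1.6. The clamp lets go from about 0.7 upwards; above 1.2 counts as open. It needs about 2 N at the post, a little more while closing, and stays where it is left.
- lever_pivot (a point): Vertical axis of the cam lever, on top of the head at 110 mm above the table, above the winder's origin.
- lever_post (a point): Grip point on the red upright round post at the lever's free end, 75 mm from the pivot axis: post 16 mm in diameter, standing from 120 to 160 mm above the table; this point is at 144 mm. The lever arm under it is 15 mm wide, its top at 121 mm.
- reel_center (a point): Bystander: centre of a loose grey solder reel, 60 mm in diameter, 40 mm high, standing flat on the table.
- flux_center (a point): Bystander: centre of a loose amber bottle with a white cap, 44 mm in diameter, 95 mm high.
- driver_grip (a point): Bystander: handle of a loose screwdriver 180 mm long with an orange handle, lying on the table.
Mind the look-alikes: they are no part of the job. Of the things like the winder, leave any that is brown or white; of the rest the larger one is meant.

How it is judged:
By the outcome, as a careful person would: the job done as asked, in the order asked, and still so for the second after the job is handed in, with the robot touching nothing.
It also fails if it takes over 54 s, if anything falls off the work surface, if the arm or the gripper's body presses on something with over 40 N, if the wrist force passes 120 N, or if a joint passes its speed limit or range.

## Working session

There is one attempt and no reset: what is moved stays moved. The work goes in short steps, Python scripts to look and compute and a tool call to move; the robot and the scene stay as the last step left them, time stands still between calls to the robot, and variables do not carry over. Pictures are saved under pics/ and viewed, at most 10 in all, crops included, and the job is handed in when it is done.

Besides the shell and the picture viewer there is one more tool, called after ">>>" in YAML: its name, and indented under it one key for each argument. step_arm: Moves the arm, as the interface text tells. Its arguments: {"type":"object","properties":{"moves":{"type":"array","items":{"type":"object","properties":{"rx":{"type":"number"},"ry":{"type":"number"},"rz":{"type":"number"},"dx":{"type":"number"},"dy":{"type":"number"},"dz":{"type":"number"},"gripper":{"type":"number"}}}},"grip_force":{"type":"number"}},"required":["moves"]}

```bash
mkdir -p pics; python3 - <<'E'
from bench import r
import cv2
for n in("top","side"):
    cv2.imwrite(f"pics/{n}0.png",r.grab_frame(n)); c=r.camera_info(n); print(n,c)
o=r.get_obs();print(o,r.tcp_to_tips)
E
```

```text
top {'mtx': array([[459.31867849,   0.        , 283.12831742],
       [  0.        , 459.31867849, 203.06246265],
       [  0.        ,   0.        ,   1.        ]]), 'rvec': array([ 2.1229443 , -2.13420273,  0.1965601 ]), 'tvec': array([-0.01044367,  0.47350466,  1.16220604])}
side {'mtx': array([[399.68273821,   0.        , 281.18344831],
       [  0.        , 399.68273821, 209.1944955 ],
       [  0.        ,   0.        ,   1.        ]]), 'rvec': array([ 2.21902799, -0.98385319,  0.38065756]), 'tvec': array([-0.35183576,  0.30494265,  1.16231065])}
{'clock': 0.1, 'joints': array([-1.31208087,  0.47774422,  0.02236342,  1.55634773, -0.01150271,
        1.1093563 , -0.08309413]), 'qvel': array([-1.07555910e-03, -1.71980530e-03, -4.55010055e-04, -1.67775756e-03,
       -1.30369504e-03, -2.25760348e-03, -4.98569532e-05]), 'tau': array([ 4.59575778e-03, -5.97761858e+01,  1.61347546e+00, -2.81953669e+01,
        1.27948704e-02,  5.02988623e-03,  4.13828673e-06]), 'tcp_pos': array([0.24192109, 0.6296074 , 0.25240743]), 'orientation': array([-5.72924287e-01, -3.08872310e+00,  2.69766206e-03]), 'contact_force': array([ 0.69606412,  0.66996778, -0.21909567]), 'moment': array([ 0.0077081 ,  0.01143265, -0.02889988]), 'gripper_force': 0.0, 'grip_width': 0.08561868635847858} 0.022
```

View pics/top0.png

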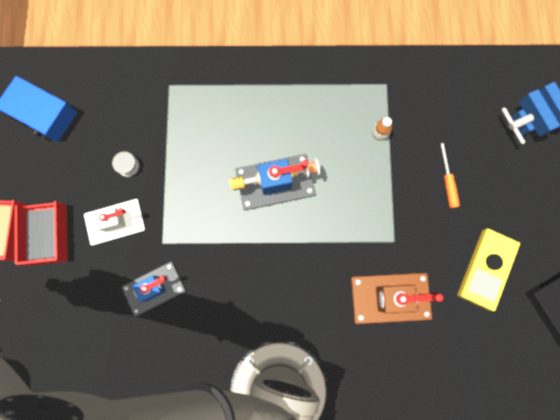

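View pics/side0.png

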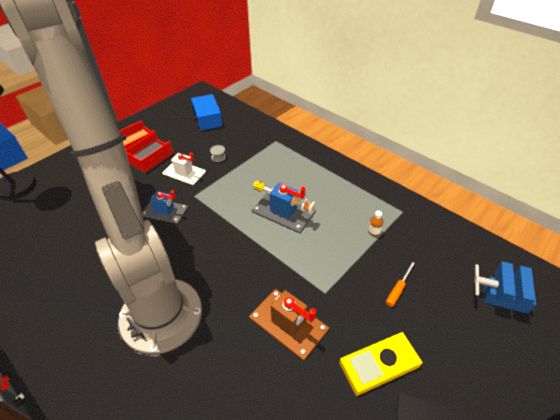

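Top view candidates: blue winder on the mat (275,177), smaller blue one (150,288), white one (112,220) and brown one (395,298). By the description, the meant one is the larger blue one at (275,177). Its knob is at (237,184), lever pivot at (274,174) and post near (305,167). The reel is at (125,163), the bottle at (384,127) and the screwdriver at (450,180).

```bash
cat > h.py <<'E'
import numpy as np, cv2
from bench import r
from scipy.spatial.transform import Rotation as R
def ray(n,uv):
    c=r.camera_info(n); M=cv2.Rodrigues(c['rvec'])[0]
    p=cv2.undistortPoints(np.array([[uv]],float),c['mtx'],None)[0,0]
    return -M.T@c['tvec'].ravel(), M.T@np.array([p[0],p[1],1])
def onz(n,uv,z):
    o,d=ray(n,uv); return o+d*(z-o[2])/d[2]
def tri(a,b):
    (o1,d1),(o2,d2)=ray('top',a),ray('side',b)
    s=np.linalg.lstsq(np.c_[d1,-d2],o2-o1,rcond=None)[0]
    p,q=o1+d1*s[0],o2+d2*s[1]; return (p+q)/2,np.linalg.norm(p-q)
def blobs(im,lo,hi,box,amin=15):
    x0,y0,x1,y1=box; h=cv2.cvtColor(im,cv2.COLOR_BGR2HSV)[y0:y1,x0:x1]
    m=cv2.inRange(h,np.array(lo),np.array(hi))
    n,l,s,c=cv2.connectedComponentsWithStats(m)
    return [(s[i][4],c[i]+[x0,y0],s[i][:4]+[x0,y0,0,0]) for i in range(1,n) if s[i][4]>=amin]
E
python3 - <<'E'
from h import *
t=cv2.imread('pics/top0.png');s=cv2.imread('pics/side0.png')
for nm,im,b in(('top',t,(220,140,335,220)),('side',s,(245,170,325,240))):
    for k,lo,hi in(('yel',(20,120,100),(35,255,255)),('red',(0,170,110),(4,255,255)),('redhi',(174,170,110),(180,255,255)),('blue',(100,150,60),(125,255,255))):
        print(nm,k,[(a,c.round(1),b_) for a,c,b_ in blobs(im,lo,hi,b)])
a=cv2.resize(t[140:220,225:335],None,fx=5,fy=5,interpolation=cv2.INTER_CUBIC)
b=cv2.resize(s[165:240,240:330],None,fx=5,fy=5,interpolation=cv2.INTER_CUBIC)
o=np.zeros((400,560,3),np.uint8); o[:400,:550]=a; cv2.imwrite('pics/c1.png',a)
cv2.imwrite('pics/c2.png',b)
E
```

```text
top yel [(np.int32(43), array([237. , 179.2]), array([231, 177,  12,   6])), (np.int32(50), array([238.1, 185.9]), array([232, 183,  13,   6]))]
top red [(np.int32(73), array([294.7, 168.2]), array([283, 165,  24,   8]))]
top redhi []
top blue [(np.int32(33), array([281.7, 162.7]), array([276, 161,  11,   5])), (np.int32(373), array([273.9, 180.5]), array([259, 163,  33,  30]))]
side yel [(np.int32(89), array([258.5, 185.5]), array([253, 181,  12,  11]))]
side red [(np.int32(119), array([294.4, 191.6]), array([280, 185,  25,  13]))]
side redhi []
side blue [(np.int32(481), array([280.8, 203. ]), array([270, 183,  26,  35]))]
```

View pics/c1.png

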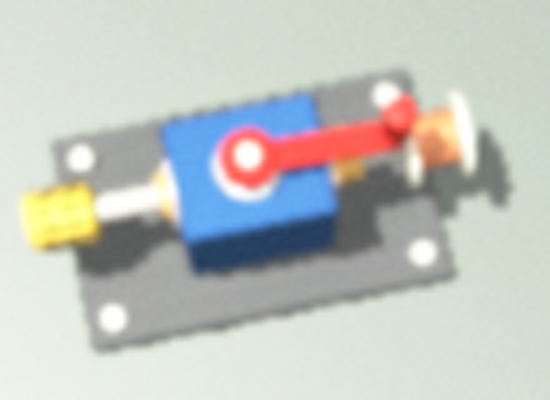

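View pics/c2.png

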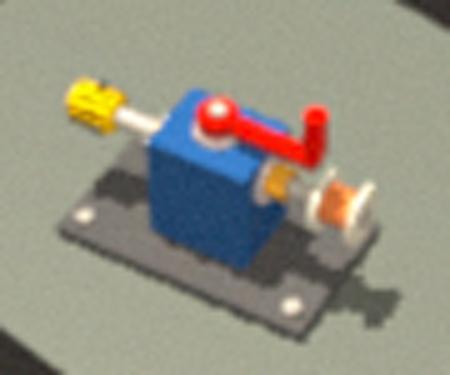

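Crops confirm it: blue head with red lever over the copper bobbin. In c1 (5×) the knob is at (60,215), the pivot cap at (248,155), the post top at (400,110) and the base bolts at (80,159), (386,95), (113,319) and (422,252). In c2 the knob is at (95,105) and the post top at (316,112).

```bash
python3 - <<'E'
from h import *
P=lambda x,y,o:np.array([o[0]+(x+.5)/5-.5,o[1]+(y+.5)/5-.5])
T=lambda x,y:P(x,y,(225,140)); S=lambda x,y:P(x,y,(240,165))
bo=[onz('top',T(*p),.014) for p in((80,159),(386,95),(422,252),(113,319))]
c=np.mean(bo,0);print('base centre',c.round(4)); print([b.round(4) for b in bo])
ax=(bo[0]+bo[3]-bo[1]-bo[2]); yaw=np.arctan2(ax[1],ax[0]);print('winder +y dir',np.degrees(yaw), 'bolt spacing',np.linalg.norm(bo[0]-bo[1]),np.linalg.norm(bo[0]-bo[3]))
print('knob tri',tri(T(60,215),S(95,105)),'z80',onz('top',T(60,215),.082))
print('post tri',tri(T(400,110),S(316,112)),'z160',onz('top',T(400,110),.158))
print('pivot tri',tri(T(248,155),S(217,110)), onz('top',T(248,155),.125))
o=r.get_obs();print(R.from_rotvec(o['orientation']).as_matrix().round(3))
for n,uv in(('reel',(125,163)),('bottle',(384,127))):print(n,onz('top',uv,.05).round(3))
E
```

```text
base centre [0.5404 0.0094 0.014 ]
[array([0.5669, 0.1022, 0.014 ]), array([ 0.6021, -0.0648,  0.014 ]), array([ 0.5142, -0.0832,  0.014 ]), array([0.4783, 0.0835, 0.014 ])]
winder +y dir 102.05121400609117 bolt spacing 0.17068592591411397 0.09054145760185929
knob tri (array([0.52116542, 0.10622533, 0.07779317]), np.float64(0.0002879166808834675)) z80 [0.52008086 0.10588984 0.082     ]
post tri (array([ 0.55482986, -0.06541463,  0.15695244]), np.float64(0.0020089510181390555)) z160 [ 0.55370157 -0.06474954  0.158     ]
pivot tri (array([0.54176639, 0.00877552, 0.12062567]), np.float64(0.0010901968559684887)) [0.54019    0.00902841 0.125     ]
[[-0.933  0.359 -0.   ]
 [ 0.359  0.933 -0.002]
 [-0.    -0.002 -1.   ]]
reel [0.582 0.405 0.05 ]
bottle [ 0.679 -0.286  0.05 ]
```

Consistent: the winder origin is at (0.540, 0.009) with +y at 102°, and the post is 75.6 mm from the pivot. First I turn the tool so that its x is winder +y and its y is winder +x, then move over the post.

>>> step_arm:
  moves:
    - {"rz":9.5}
    - {"rz":9.5}
    - {"rz":9.5}
    - {"rz":9.5}
    - {"rz":9.5}
    - {"rz":9.5}
    - {}
    - {"dx":-25,"dy":5}
    - {"dx":-50,"dy":11}
    - {"dx":-50,"dy":11}
    - {"dx":-50,"dy":11}
    - {"dx":-50,"dy":11}
    - {"dx":-50,"dy":11}
    - {"dx":-50,"dy":11}
    - {"dx":-50,"dy":11}
    - {"dx":-50,"dy":11}
    - {"dx":-50,"dy":11}
    - {"dx":-50,"dy":11}
    - {"dx":-50,"dy":11}
    - {"dx":-50,"dy":11}
  grip_force: 40

```text
invalid input at $.moves[0]: expected keys rx, ry, rz, dx, dy, dz, gripper
```

```bash
cat >> h.py <<'E'
O=np.array([.5404,.0092]); a=np.radians(102.05); U=np.array([np.cos(a),np.sin(a)]); X=np.array([U[1],-U[0]])
def st():
    o=r.get_obs(); d=o['tcp_pos'][:2]-O; M=R.from_rotvec(o['orientation']).as_matrix(); f=o['contact_force']
    print('t%.2f Yw %.1f Xw %.1f z %.1f'%(o['clock'],d@U*1e3,d@X*1e3,o['tcp_pos'][2]*1e3),'yaw err',np.degrees(np.arctan2(M[1,0],M[0,0]))-102.05,'zax',M[:,2].round(3),'F(Yw,Xw,z)',(f[:2]@U).round(1),(f[:2]@X).round(1),f[2].round(1),'w',o['grip_width'],o['gripper_force'],'j',o['joints'].round(2))
E
python3 -c "from h import *; st()"
```

```text
t0.10 Yw 669.0 Xw -162.4 z 252.4 yaw err 56.93338950724437 zax [-0.    -0.002 -1.   ] F(Yw,Xw,z) 0.5 0.8 -0.2 w 0.08561868635847858 0.0 j [-1.31  0.48  0.02  1.56 -0.01  1.11 -0.08]
```

All keys are required.

>>> step_arm:
  moves:
    - {"rx":0,"ry":0,"rz":9.5,"dx":0,"dy":0,"dz":0,"gripper":1}
    - {"rx":0,"ry":0,"rz":9.5,"dx":0,"dy":0,"dz":0,"gripper":1}
    - {"rx":0,"ry":0,"rz":9.5,"dx":0,"dy":0,"dz":0,"gripper":1}
    - {"rx":0,"ry":0,"rz":9.5,"dx":0,"dy":0,"dz":0,"gripper":1}
    - {"rx":0,"ry":0,"rz":9.5,"dx":0,"dy":0,"dz":0,"gripper":1}
    - {"rx":0,"ry":0,"rz":9.5,"dx":0,"dy":0,"dz":0,"gripper":1}
    - {"rx":0,"ry":0,"rz":0,"dx":-25,"dy":5,"dz":0,"gripper":1}
    - {"rx":0,"ry":0,"rz":0,"dx":-50,"dy":11,"dz":0,"gripper":1}
    - {"rx":0,"ry":0,"rz":0,"dx":-50,"dy":11,"dz":0,"gripper":1}
    - {"rx":0,"ry":0,"rz":0,"dx":-50,"dy":11,"dz":0,"gripper":1}
    - {"rx":0,"ry":0,"rz":0,"dx":-50,"dy":11,"dz":0,"gripper":1}
    - {"rx":0,"ry":0,"rz":0,"dx":-50,"dy":11,"dz":0,"gripper":1}
    - {"rx":0,"ry":0,"rz":0,"dx":-50,"dy":11,"dz":0,"gripper":1}
    - {"rx":0,"ry":0,"rz":0,"dx":-50,"dy":11,"dz":0,"gripper":1}
    - {"rx":0,"ry":0,"rz":0,"dx":-50,"dy":11,"dz":0,"gripper":1}
    - {"rx":0,"ry":0,"rz":0,"dx":-50,"dy":11,"dz":0,"gripper":1}
    - {"rx":0,"ry":0,"rz":0,"dx":-50,"dy":11,"dz":0,"gripper":1}
    - {"rx":0,"ry":0,"rz":0,"dx":-50,"dy":11,"dz":0,"gripper":1}
    - {"rx":0,"ry":0,"rz":0,"dx":-50,"dy":11,"dz":0,"gripper":1}
    - {"rx":0,"ry":0,"rz":0,"dx":-50,"dy":11,"dz":0,"gripper":1}
  grip_force: 40

```text
clock: 2.6
tcp_pos: [0.5273, -0.0009, 0.2532]
orientation: [-1.977, -2.441, 0.0]
contact_force: [0.8, -0.7, 0.8]
grip_width: 0.0854
gripper_force: 0.0
```

```bash
python3 -c "from h import *; st()"
```

```text
t2.60 Yw -7.1 Xw -14.9 z 253.2 yaw err -0.04123363823575232 zax [-0.  0. -1.] F(Yw,Xw,z) -0.9 0.6 0.8 w 0.08539005180753416 0.0 j [-0.6   0.26  0.59  1.94 -0.17  1.    0.27]
```

>>> step_arm:
  moves:
    - {"rx":0,"ry":0,"rz":0,"dx":-35,"dy":7,"dz":0,"gripper":1}
    - {"rx":0,"ry":0,"rz":0,"dx":-34,"dy":7,"dz":0,"gripper":1}
    - {"rx":0,"ry":0,"rz":0,"dx":0,"dy":0,"dz":40,"gripper":1}
    - {"rx":0,"ry":0,"rz":0,"dx":0,"dy":0,"dz":40,"gripper":1}
    - {"rx":0,"ry":0,"rz":0,"dx":0,"dy":0,"dz":24,"gripper":1}
    - {"rx":0,"ry":0,"rz":0,"dx":0,"dy":0,"dz":0,"gripper":1}

```text
clock: 3.35
tcp_pos: [0.5534, -0.0639, 0.1475]
orientation: [-1.975, -2.439, 0.005]
contact_force: [0.1, -0.1, 0.6]
grip_width: 0.0854
gripper_force: 0.0
```

```bash
python3 - <<'E'
from h import *
st()
a=r.grab_frame('side')[120:220,240:350];b=r.grab_frame('top')[120:220,245:355]
cv2.imwrite('pics/g1.png',cv2.resize(np.hstack([a,b]),None,fx=3.6,fy=3.6,interpolation=cv2.INTER_CUBIC))
E
```

```text
t3.35 Yw -74.2 Xw -2.5 z 147.5 yaw err -0.07025146503814028 zax [-0.005 -0.    -1.   ] F(Yw,Xw,z) -0.1 0.1 0.6 w 0.08539796912663167 0.0 j [-0.42  0.46  0.54  1.96 -0.32  0.81  0.51]
```

View pics/g1.png

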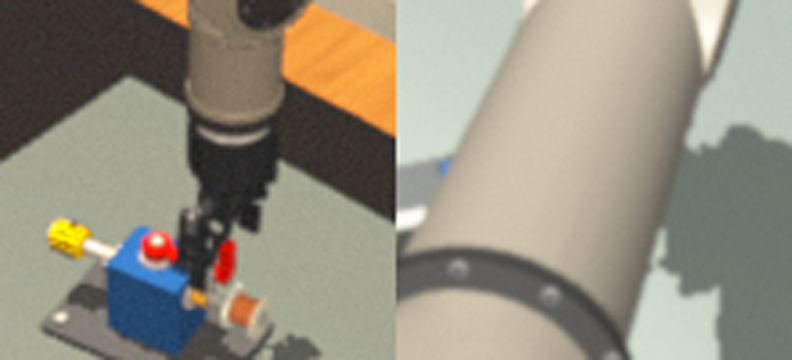

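The side crop shows the post at (225,262) just to the right of the near finger. That offset is what perspective gives for a finger 50 mm nearer, so the post lies between the fingers. I close.

>>> step_arm:
  moves:
    - {"rx":0,"ry":0,"rz":0,"dx":0,"dy":0,"dz":0,"gripper":-1}
    - {"rx":0,"ry":0,"rz":0,"dx":0,"dy":0,"dz":0,"gripper":-1}
    - {"rx":0,"ry":0,"rz":0,"dx":0,"dy":0,"dz":0,"gripper":-1}
    - {"rx":0,"ry":0,"rz":0,"dx":0,"dy":0,"dz":0,"gripper":-1}
    - {"rx":0,"ry":0,"rz":0,"dx":0,"dy":0,"dz":0,"gripper":-1}
    - {"rx":0,"ry":0,"rz":0,"dx":0,"dy":0,"dz":0,"gripper":-1}
  grip_force: 30

```text
clock: 4.2
tcp_pos: [0.5549, -0.0641, 0.1495]
orientation: [-1.977, -2.441, -0.0]
contact_force: [-2.1, -0.3, 5.0]
grip_width: 0.0148
gripper_force: 29.3
```

```bash
python3 -c "from h import *; st()"
```

```text
t4.20 Yw -74.7 Xw -1.1 z 149.5 yaw err -0.07418199382972546 zax [-0.  0. -1.] F(Yw,Xw,z) 0.1 -2.1 5.0 w 0.014805139189494297 29.328103959560394 j [-0.42  0.46  0.54  1.96 -0.32  0.81  0.51]
```

>>> step_arm:
  moves:
    - {"rx":0,"ry":0,"rz":0,"dx":0.8,"dy":-11.2,"dz":0,"gripper":-1}
    - {"rx":0,"ry":0,"rz":0,"dx":2.5,"dy":-11,"dz":0,"gripper":-1}
    - {"rx":0,"ry":0,"rz":0,"dx":4.1,"dy":-10.5,"dz":0,"gripper":-1}
    - {"rx":0,"ry":0,"rz":0,"dx":5.6,"dy":-9.7,"dz":0,"gripper":-1}
    - {"rx":0,"ry":0,"rz":0,"dx":7,"dy":-8.8,"dz":0,"gripper":-1}

```text
clock: 4.82
tcp_pos: [0.5013, -0.0554, 0.1496]
orientation: [1.977, 2.438, 0.002]
contact_force: [5.0, -3.3, 0.1]
grip_width: 0.0156
gripper_force: 29.8
```

```bash
python3 -c "from h import *; st()"
```

```text
t4.83 Yw -55.0 Xw -51.7 z 149.6 yaw err -0.12256506339004147 zax [ 0.003 -0.    -1.   ] F(Yw,Xw,z) -4.3 4.2 0.1 w 0.01563966381058492 29.802346229553223 j [-0.47  0.37  0.56  2.09 -0.28  0.75  0.48]
```

>>> step_arm:
  moves:
    - {"rx":0,"ry":0,"rz":0,"dx":8.3,"dy":-7.6,"dz":0,"gripper":-1}
    - {"rx":0,"ry":0,"rz":0,"dx":9.3,"dy":-6.3,"dz":0,"gripper":-1}
    - {"rx":0,"ry":0,"rz":0,"dx":10.1,"dy":-4.9,"dz":0,"gripper":-1}
    - {"rx":0,"ry":0,"rz":0,"dx":10.8,"dy":-3.3,"dz":0,"gripper":-1}
    - {"rx":0,"ry":0,"rz":0,"dx":11.1,"dy":-1.6,"dz":0,"gripper":-1}
    - {"rx":0,"ry":0,"rz":0,"dx":3,"dy":0,"dz":0,"gripper":-1}
    - {"rx":0,"ry":0,"rz":0,"dx":0,"dy":0,"dz":0,"gripper":-1}

```text
clock: 5.7
tcp_pos: [0.4669, -0.0079, 0.1496]
orientation: [1.976, 2.442, 0.001]
contact_force: [4.1, 0.5, 5.7]
grip_width: 0.015
gripper_force: 30.1
```

```bash
python3 -c "from h import *; st()"
```

```text
t5.70 Yw -1.4 Xw -75.4 z 149.6 yaw err -0.014377206951536436 zax [ 0.001  0.001 -1.   ] F(Yw,Xw,z) -0.4 4.1 5.7 w 0.014971165479773306 30.117381513118744 j [-0.59  0.31  0.56  2.17 -0.25  0.73  0.35]
```

>>> step_arm:
  moves:
    - {"rx":0,"ry":0,"rz":0,"dx":0,"dy":0,"dz":0,"gripper":1}
    - {"rx":0,"ry":0,"rz":0,"dx":0,"dy":0,"dz":0,"gripper":1}
    - {"rx":0,"ry":0,"rz":0,"dx":0,"dy":0,"dz":0,"gripper":1}
    - {"rx":0,"ry":0,"rz":0,"dx":0,"dy":0,"dz":0,"gripper":1}
    - {"rx":0,"ry":0,"rz":0,"dx":0,"dy":0,"dz":-30,"gripper":1}
    - {"rx":0,"ry":0,"rz":0,"dx":0,"dy":0,"dz":-40,"gripper":1}
    - {"rx":0,"ry":0,"rz":0,"dx":25,"dy":15,"dz":0,"gripper":1}
    - {"rx":0,"ry":0,"rz":0,"dx":35,"dy":30,"dz":0,"gripper":1}
    - {"rx":0,"ry":0,"rz":0,"dx":40,"dy":30,"dz":0,"gripper":1}
    - {"rx":0,"ry":0,"rz":0,"dx":0,"dy":0,"dz":0,"gripper":1}

```text
clock: 6.95
tcp_pos: [0.5202, 0.1092, 0.219]
orientation: [-1.969, -2.447, -0.001]
contact_force: [-0.3, -0.1, -0.1]
grip_width: 0.0854
gripper_force: 0.0
```

```bash
python3 - <<'E'
from h import *
st()
a=r.grab_frame('side')
for k,lo,hi in(('yel',(20,120,100),(35,255,255)),('red',(0,170,110),(4,255,255))): print(k,blobs(a,lo,hi,(245,140,325,240)))
cv2.imwrite('pics/g2.png',cv2.resize(a[100:250,200:350],None,fx=3.6,fy=3.6,interpolation=cv2.INTER_CUBIC))
E
```

```text
t6.95 Yw 102.0 Xw 1.1 z 219.0 yaw err 0.3026767208296661 zax [ 0.     0.001 -1.   ] F(Yw,Xw,z) -0.0 -0.3 -0.1 w 0.08544707775788836 0.0 j [-0.77  0.31  0.55  1.96 -0.2   0.92  0.09]
yel [(np.int32(88), array([258.54545455, 185.56818182]), array([253, 181,  12,  11]))]
red [(np.int32(96), array([277.48958333, 194.60416667]), array([271, 186,  16,  18]))]
```

View pics/g2.png

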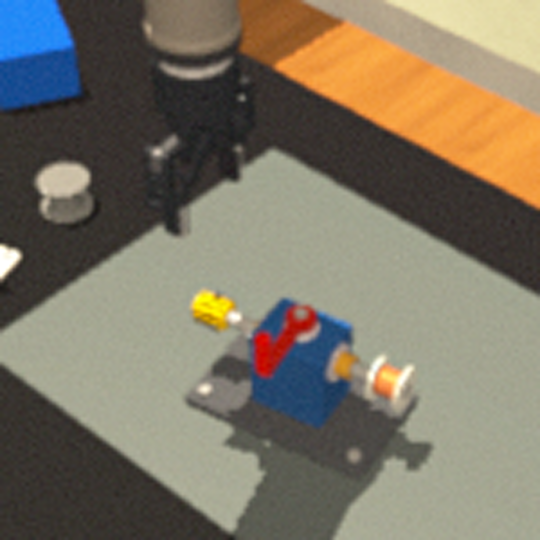

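The lever (post at (265,352) in the crop) is open, the knob at (212,309) hasn't moved, and the gripper is straight above it. I descend and grip.

>>> step_arm:
  moves:
    - {"rx":0,"ry":0,"rz":0,"dx":-2,"dy":-1,"dz":40,"gripper":1}
    - {"rx":0,"ry":0,"rz":0,"dx":0,"dy":0,"dz":40,"gripper":1}
    - {"rx":0,"ry":0,"rz":0,"dx":0,"dy":0,"dz":40,"gripper":1}
    - {"rx":0,"ry":0,"rz":0,"dx":0,"dy":0,"dz":17,"gripper":1}
    - {"rx":0,"ry":0,"rz":0,"dx":0,"dy":0,"dz":0,"gripper":1}
    - {"rx":0,"ry":0,"rz":0,"dx":0,"dy":0,"dz":0,"gripper":-1}
    - {"rx":0,"ry":0,"rz":0,"dx":0,"dy":0,"dz":0,"gripper":-1}
    - {"rx":0,"ry":0,"rz":0,"dx":0,"dy":0,"dz":0,"gripper":-1}
    - {"rx":0,"ry":0,"rz":0,"dx":0,"dy":0,"dz":0,"gripper":-1}
    - {"rx":0,"ry":0,"rz":0,"dx":0,"dy":0,"dz":0,"gripper":-1}
  grip_force: 60

```text
clock: 8.25
tcp_pos: [0.5203, 0.1032, 0.0836]
orientation: [1.976, 2.44, 0.005]
contact_force: [0.9, 0.6, 6.0]
grip_width: 0.0297
gripper_force: 58.9
```

```bash
python3 -c "from h import *; st()"
```

```text
t8.25 Yw 96.1 Xw -0.1 z 83.6 yaw err -0.06531968427147206 zax [ 0.003  0.001 -1.   ] F(Yw,Xw,z) 0.4 1.0 6.0 w 0.02966853531053699 58.899511098861694 j [-0.66  0.51  0.45  2.06 -0.36  0.64  0.23]
```

>>> step_arm:
  moves:
    - {"rx":0,"ry":0,"rz":0,"dx":-2,"dy":0,"dz":0,"gripper":-1}
    - {"rx":0,"ry":0,"rz":0,"dx":-2,"dy":0,"dz":0,"gripper":-1}
    - {"rx":0,"ry":0,"rz":0,"dx":0,"dy":0,"dz":0,"gripper":-1}

```text
clock: 8.62
tcp_pos: [0.521, 0.0997, 0.0836]
orientation: [1.976, 2.441, 0.005]
contact_force: [-0.1, 0.8, 7.2]
grip_width: 0.03
gripper_force: 58.9
```

```bash
python3 -c "from h import *; st()"
```

```text
t8.62 Yw 92.6 Xw -0.1 z 83.6 yaw err -0.048662018725110556 zax [ 0.003  0.002 -1.   ] F(Yw,Xw,z) 0.8 0.1 7.2 w 0.03001819545596756 58.92438501119614 j [-0.66  0.51  0.45  2.06 -0.36  0.64  0.24]
```

>>> step_arm:
  moves:
    - {"rx":0,"ry":0,"rz":0,"dx":-2,"dy":0,"dz":0,"gripper":-1}
    - {"rx":0,"ry":0,"rz":0,"dx":-2,"dy":0,"dz":0,"gripper":-1}
    - {"rx":0,"ry":0,"rz":0,"dx":0,"dy":0,"dz":0,"gripper":-1}

```text
clock: 9.0
tcp_pos: [0.5214, 0.0979, 0.0836]
orientation: [-1.975, -2.442, -0.007]
contact_force: [-1.7, 6.9, 7.8]
grip_width: 0.0301
gripper_force: 59.1
```

```bash
python3 -c "from h import *; st()"
```

```text
t9.00 Yw 90.7 Xw -0.1 z 83.6 yaw err 0.029448924562643697 zax [ 0.002  0.004 -1.   ] F(Yw,Xw,z) 7.1 -0.2 7.8 w 0.030109411454631065 59.07925397157669 j [-0.65  0.51  0.44  2.06 -0.36  0.64  0.25]
```

>>> step_arm:
  moves:
    - {"rx":0,"ry":0,"rz":0,"dx":-2,"dy":0,"dz":0,"gripper":-1}
    - {"rx":0,"ry":0,"rz":0,"dx":0,"dy":0,"dz":0,"gripper":-1}

```text
clock: 9.25
tcp_pos: [0.5214, 0.0978, 0.0836]
orientation: [-1.972, -2.442, -0.009]
contact_force: [-2.3, 11.1, 8.0]
grip_width: 0.0302
gripper_force: 59.2
```

```bash
python3 -c "from h import *; st()"
```

```text
t9.25 Yw 90.6 Xw -0.1 z 83.6 yaw err 0.11117535434283354 zax [ 0.001  0.006 -1.   ] F(Yw,Xw,z) 11.3 0.1 8.0 w 0.030187047515344366 59.21563535928726 j [-0.65  0.51  0.44  2.06 -0.37  0.64  0.25]
```

Inner stop felt: TCP Yw = 90.6 at 11 N. Now I pull out.

>>> step_arm:
  moves:
    - {"rx":0,"ry":0,"rz":0,"dx":3,"dy":0,"dz":0,"gripper":-1}
    - {"rx":0,"ry":0,"rz":0,"dx":3,"dy":0,"dz":0,"gripper":-1}
    - {"rx":0,"ry":0,"rz":0,"dx":3,"dy":0,"dz":0,"gripper":-1}
    - {"rx":0,"ry":0,"rz":0,"dx":3,"dy":0,"dz":0,"gripper":-1}
    - {"rx":0,"ry":0,"rz":0,"dx":3,"dy":0,"dz":0,"gripper":-1}
    - {"rx":0,"ry":0,"rz":0,"dx":3,"dy":0,"dz":0,"gripper":-1}
    - {"rx":0,"ry":0,"rz":0,"dx":0,"dy":0,"dz":0,"gripper":-1}

```text
clock: 10.12
tcp_pos: [0.5187, 0.1105, 0.0836]
orientation: [1.976, 2.439, 0.004]
contact_force: [0.2, -1.4, 5.2]
grip_width: 0.0303
gripper_force: 58.9
```

```bash
python3 -c "from h import *; st()"
```

```text
t10.12 Yw 103.6 Xw -0.0 z 83.6 yaw err -0.0837666487665274 zax [ 0.004  0.001 -1.   ] F(Yw,Xw,z) -1.4 -0.1 5.2 w 0.030262475628434864 58.88614922761917 j [-0.68  0.51  0.45  2.06 -0.36  0.64  0.22]
```

>>> step_arm:
  moves:
    - {"rx":0,"ry":0,"rz":0,"dx":2,"dy":0,"dz":0,"gripper":-1}
    - {"rx":0,"ry":0,"rz":0,"dx":2,"dy":0,"dz":0,"gripper":-1}
    - {"rx":0,"ry":0,"rz":0,"dx":0,"dy":0,"dz":0,"gripper":-1}

```text
clock: 10.5
tcp_pos: [0.5179, 0.1143, 0.0836]
orientation: [1.976, 2.439, 0.004]
contact_force: [0.8, -1.1, 6.5]
grip_width: 0.0305
gripper_force: 58.9
```

>>> step_arm:
  moves:
    - {"rx":0,"ry":0,"rz":0,"dx":2,"dy":0,"dz":0,"gripper":-1}
    - {"rx":0,"ry":0,"rz":0,"dx":2,"dy":0,"dz":0,"gripper":-1}
    - {"rx":0,"ry":0,"rz":0,"dx":0,"dy":0,"dz":0,"gripper":-1}

```text
clock: 10.88
tcp_pos: [0.5172, 0.1176, 0.0836]
orientation: [1.976, 2.438, 0.004]
contact_force: [1.1, -1.7, 5.5]
grip_width: 0.0302
gripper_force: 59.0
```

```bash
python3 -c "from h import *; st()"
```

```text
t10.88 Yw 110.9 Xw -0.0 z 83.6 yaw err -0.11069855499727055 zax [ 0.004 -0.    -1.   ] F(Yw,Xw,z) -1.9 0.7 5.5 w 0.030183707097124465 58.9679092168808 j [-0.69  0.51  0.45  2.06 -0.36  0.64  0.2 ]
```

>>> step_arm:
  moves:
    - {"rx":0,"ry":0,"rz":0,"dx":2,"dy":0,"dz":0,"gripper":-1}
    - {"rx":0,"ry":0,"rz":0,"dx":1,"dy":0,"dz":0,"gripper":-1}
    - {"rx":0,"ry":0,"rz":0,"dx":0,"dy":0,"dz":0,"gripper":-1}

```text
clock: 11.25
tcp_pos: [0.5172, 0.1177, 0.0836]
orientation: [1.977, 2.434, 0.001]
contact_force: [4.2, -10.0, 4.7]
grip_width: 0.0306
gripper_force: 58.9
```

>>> step_arm:
  moves:
    - {"rx":0,"ry":0,"rz":0,"dx":2,"dy":0,"dz":0,"gripper":-1}
    - {"rx":0,"ry":0,"rz":0,"dx":0,"dy":0,"dz":0,"gripper":-1}

```text
clock: 11.5
tcp_pos: [0.5172, 0.1178, 0.0836]
orientation: [1.978, 2.431, -0.0]
contact_force: [4.4, -14.7, 3.9]
grip_width: 0.0303
gripper_force: 59.0
```

```bash
python3 -c "from h import *; st()"
```

```text
t11.50 Yw 111.1 Xw -0.0 z 83.6 yaw err -0.30444807451898726 zax [ 0.006 -0.005 -1.   ] F(Yw,Xw,z) -15.3 1.2 3.9 w 0.030292844049490047 59.00575965642929 j [-0.7   0.51  0.45  2.06 -0.36  0.64  0.2 ]
```

Outer stop at 111.1 (15 N), so the float is 20.5 mm and the middle is at Yw = 100.85.

>>> step_arm:
  moves:
    - {"rx":0,"ry":0,"rz":0,"dx":-4,"dy":0,"dz":0,"gripper":-1}
    - {"rx":0,"ry":0,"rz":0,"dx":-4,"dy":0,"dz":0,"gripper":-1}
    - {"rx":0,"ry":0,"rz":0,"dx":-4,"dy":0,"dz":0,"gripper":-1}
    - {"rx":0,"ry":0,"rz":0,"dx":-3,"dy":0,"dz":0,"gripper":-1}
    - {"rx":0,"ry":0,"rz":0,"dx":0,"dy":0,"dz":0,"gripper":-1}
    - {"rx":0,"ry":0,"rz":0,"dx":0,"dy":0,"dz":0,"gripper":-1}

```text
clock: 12.25
tcp_pos: [0.519, 0.1093, 0.0836]
orientation: [1.976, 2.44, 0.005]
contact_force: [0.1, 1.3, 6.6]
grip_width: 0.0299
gripper_force: 59.2
```

```bash
python3 -c "from h import *; st()"
```

```text
t12.25 Yw 102.3 Xw -0.0 z 83.6 yaw err -0.061685840884777576 zax [ 0.003  0.002 -1.   ] F(Yw,Xw,z) 1.3 0.3 6.6 w 0.029927573765416066 59.239237904548645 j [-0.68  0.51  0.45  2.06 -0.36  0.64  0.22]
```

>>> step_arm:
  moves:
    - {"rx":0,"ry":0,"rz":0,"dx":-1.6,"dy":0,"dz":0,"gripper":-1}
    - {"rx":0,"ry":0,"rz":0,"dx":0,"dy":0,"dz":0,"gripper":-1}
    - {"rx":0,"ry":0,"rz":0,"dx":0,"dy":0,"dz":0,"gripper":-1}

```text
clock: 12.62
tcp_pos: [0.5192, 0.1081, 0.0836]
orientation: [1.976, 2.441, 0.005]
contact_force: [-0.1, 1.8, 6.2]
grip_width: 0.0301
gripper_force: 59.3
```

```bash
python3 -c "from h import *; st()"
```

```text
t12.62 Yw 101.1 Xw -0.0 z 83.6 yaw err -0.04093293555195032 zax [ 0.003  0.002 -1.   ] F(Yw,Xw,z) 1.8 0.3 6.2 w 0.03011597672750242 59.2663836479187 j [-0.67  0.51  0.45  2.06 -0.36  0.64  0.23]
```

Within 0.3 mm of the middle. I release, lift, and go back over the post.

>>> step_arm:
  moves:
    - {"rx":0,"ry":0,"rz":0,"dx":0,"dy":0,"dz":0,"gripper":1}
    - {"rx":0,"ry":0,"rz":0,"dx":0,"dy":0,"dz":0,"gripper":1}
    - {"rx":0,"ry":0,"rz":0,"dx":0,"dy":0,"dz":0,"gripper":1}
    - {"rx":0,"ry":0,"rz":0,"dx":0,"dy":0,"dz":0,"gripper":1}
    - {"rx":0,"ry":0,"rz":0,"dx":0,"dy":0,"dz":-25,"gripper":1}
    - {"rx":0,"ry":0,"rz":0,"dx":0,"dy":0,"dz":-40,"gripper":1}
    - {"rx":0,"ry":0,"rz":0,"dx":0,"dy":0,"dz":-40,"gripper":1}
    - {"rx":0,"ry":0,"rz":0,"dx":0,"dy":0,"dz":-30,"gripper":1}
    - {"rx":0,"ry":0,"rz":0,"dx":-35,"dy":-25,"dz":0,"gripper":1}
    - {"rx":0,"ry":0,"rz":0,"dx":-35,"dy":-25,"dz":0,"gripper":1}
    - {"rx":0,"ry":0,"rz":0,"dx":-32,"dy":-25,"dz":0,"gripper":1}
    - {"rx":0,"ry":0,"rz":0,"dx":0,"dy":0,"dz":0,"gripper":1}
  grip_force: 30

```text
clock: 14.12
tcp_pos: [0.464, -0.0113, 0.2173]
orientation: [-1.983, -2.435, 0.0]
contact_force: [-0.0, 0.9, -0.2]
grip_width: 0.0854
gripper_force: 0.0
```

```bash
python3 - <<'E'
from h import *
st()
a=r.grab_frame('side')
for k,lo,hi in(('yel',(20,120,100),(35,255,255)),('red',(0,170,110),(4,255,255))): print(k,blobs(a,lo,hi,(245,140,325,240)))
E
```

```text
t14.12 Yw -4.1 Xw -79.0 z 217.3 yaw err -0.3752880087232171 zax [-0.001  0.    -1.   ] F(Yw,Xw,z) 0.8 0.2 -0.2 w 0.08544994187854281 0.0 j [-0.67  0.19  0.64  2.11 -0.15  0.88  0.26]
yel [(np.int32(47), array([255.5106383 , 185.89361702]), array([252, 181,   8,  10])), (np.int32(20), array([295.55, 199.85]), array([294, 198,   5,   5]))]
red [(np.int32(98), array([277.48979592, 194.65306122]), array([271, 186,  16,  18]))]
```

>>> step_arm:
  moves:
    - {"rx":0,"ry":0,"rz":0,"dx":2,"dy":2.5,"dz":25,"gripper":1}
    - {"rx":0,"ry":0,"rz":0,"dx":0,"dy":0,"dz":25,"gripper":1}
    - {"rx":0,"ry":0,"rz":0,"dx":0,"dy":0,"dz":17,"gripper":1}
    - {"rx":0,"ry":0,"rz":0,"dx":0,"dy":0,"dz":0,"gripper":1}

```text
clock: 14.68
tcp_pos: [0.4673, -0.005, 0.1492]
orientation: [-1.975, -2.442, 0.003]
contact_force: [0.5, 0.7, 0.7]
grip_width: 0.0854
gripper_force: 0.0
```

```bash
python3 -c "from h import *; st()"
```

```text
t14.68 Yw 1.4 Xw -74.5 z 149.2 yaw err 0.021890674601223736 zax [-0.002 -0.001 -1.   ] F(Yw,Xw,z) 0.5 0.7 0.7 w 0.08543224787939986 0.0 j [-0.61  0.32  0.58  2.16 -0.26  0.73  0.35]
```

>>> step_arm:
  moves:
    - {"rx":0,"ry":0,"rz":0,"dx":-2.8,"dy":-0.8,"dz":0,"gripper":-1}
    - {"rx":0,"ry":0,"rz":0,"dx":0,"dy":0,"dz":0,"gripper":-1}
    - {"rx":0,"ry":0,"rz":0,"dx":0,"dy":0,"dz":0,"gripper":-1}
    - {"rx":0,"ry":0,"rz":0,"dx":0,"dy":0,"dz":0,"gripper":-1}
    - {"rx":0,"ry":0,"rz":0,"dx":0,"dy":0,"dz":0,"gripper":-1}
    - {"rx":0,"ry":0,"rz":0,"dx":0,"dy":0,"dz":0,"gripper":-1}
  grip_force: 40

```text
clock: 15.42
tcp_pos: [0.4672, -0.0088, 0.1507]
orientation: [-1.977, -2.441, -0.0]
contact_force: [-3.1, 0.4, 6.2]
grip_width: 0.0148
gripper_force: 38.9
```

```bash
python3 -c "from h import *; st()"
```

```text
t15.43 Yw -2.3 Xw -75.3 z 150.7 yaw err -0.07167148182162464 zax [-0.     0.001 -1.   ] F(Yw,Xw,z) 1.0 -2.9 6.2 w 0.014755431917647591 38.854851722717285 j [-0.61  0.31  0.59  2.16 -0.26  0.73  0.36]
```

Gripped. I swing it back along the arc.

>>> step_arm:
  moves:
    - {"rx":0,"ry":0,"rz":0,"dx":-3,"dy":0,"dz":0,"gripper":-1}
    - {"rx":0,"ry":0,"rz":0,"dx":-11.1,"dy":1.6,"dz":0,"gripper":-1}
    - {"rx":0,"ry":0,"rz":0,"dx":-10.8,"dy":3.3,"dz":0,"gripper":-1}
    - {"rx":0,"ry":0,"rz":0,"dx":-10.1,"dy":4.9,"dz":0,"gripper":-1}
    - {"rx":0,"ry":0,"rz":0,"dx":-9.3,"dy":6.3,"dz":0,"gripper":-1}
    - {"rx":0,"ry":0,"rz":0,"dx":-8.3,"dy":7.6,"dz":0,"gripper":-1}
    - {"rx":0,"ry":0,"rz":0,"dx":0,"dy":0,"dz":0,"gripper":-1}

```text
clock: 16.3
tcp_pos: [0.5007, -0.0582, 0.1506]
orientation: [1.98, 2.439, -0.004]
contact_force: [-4.7, -7.4, 6.0]
grip_width: 0.0148
gripper_force: 39.3
```

```bash
python3 -c "from h import *; st()"
```

```text
t16.30 Yw -57.6 Xw -52.9 z 150.6 yaw err -0.19567775055993764 zax [-0.002 -0.002 -1.   ] F(Yw,Xw,z) -6.3 -6.1 6.0 w 0.014804272380998738 39.30928409099579 j [-0.48  0.38  0.58  2.08 -0.29  0.76  0.49]
```

>>> step_arm:
  moves:
    - {"rx":0,"ry":0,"rz":0,"dx":-8,"dy":8.5,"dz":0,"gripper":-1}
    - {"rx":0,"ry":0,"rz":0,"dx":-6,"dy":9.7,"dz":0,"gripper":-1}
    - {"rx":0,"ry":0,"rz":0,"dx":-4.1,"dy":10.5,"dz":0,"gripper":-1}
    - {"rx":0,"ry":0,"rz":0,"dx":-2.5,"dy":11,"dz":0,"gripper":-1}
    - {"rx":0,"ry":0,"rz":0,"dx":-0.8,"dy":9,"dz":0,"gripper":-1}
    - {"rx":0,"ry":0,"rz":0,"dx":0,"dy":0,"dz":0,"gripper":-1}

```text
clock: 17.05
tcp_pos: [0.5534, -0.0702, 0.1507]
orientation: [1.978, 2.437, -0.006]
contact_force: [-3.0, -10.3, 2.0]
grip_width: 0.015
gripper_force: 39.3
```

```bash
python3 -c "from h import *; st()"
```

```text
t17.05 Yw -80.4 Xw -3.8 z 150.7 yaw err -0.1873303454641615 zax [ 0.    -0.005 -1.   ] F(Yw,Xw,z) -9.4 -5.1 2.0 w 0.014950216989802177 39.33319330215454 j [-0.43  0.46  0.57  1.96 -0.33  0.81  0.53]
```

>>> step_arm:
  moves:
    - {"rx":0,"ry":0,"rz":0,"dx":0,"dy":2,"dz":0,"gripper":-1}
    - {"rx":0,"ry":0,"rz":0,"dx":0,"dy":2,"dz":0,"gripper":-1}
    - {"rx":0,"ry":0,"rz":0,"dx":0,"dy":0,"dz":0,"gripper":-1}

```text
clock: 17.42
tcp_pos: [0.5565, -0.0693, 0.1507]
orientation: [1.98, 2.437, -0.006]
contact_force: [-4.0, -9.5, 4.0]
grip_width: 0.0149
gripper_force: 39.6
```

```bash
python3 -c "from h import *; st()"
```

```text
t17.43 Yw -80.1 Xw -0.7 z 150.7 yaw err -0.21648191804632688 zax [-0.001 -0.004 -1.   ] F(Yw,Xw,z) -8.4 -5.9 4.0 w 0.014867191518957453 39.62530732154846 j [-0.43  0.46  0.57  1.95 -0.33  0.82  0.53]
```

>>> step_arm:
  moves:
    - {"rx":0,"ry":0,"rz":0,"dx":0,"dy":2,"dz":0,"gripper":-1}
    - {"rx":0,"ry":0,"rz":0,"dx":0,"dy":2,"dz":0,"gripper":-1}
    - {"rx":0,"ry":0,"rz":0,"dx":0,"dy":0,"dz":0,"gripper":-1}

```text
clock: 17.8
tcp_pos: [0.5568, -0.0694, 0.1504]
orientation: [-1.979, -2.434, 0.012]
contact_force: [-15.0, -9.6, 15.5]
grip_width: 0.0147
gripper_force: 41.1
```

```bash
python3 -c "from h import *; st()"
```

```text
t17.80 Yw -80.3 Xw -0.3 z 150.4 yaw err -0.2831201256092015 zax [-0.008 -0.003 -1.   ] F(Yw,Xw,z) -6.3 -16.7 15.5 w 0.014706464497512652 41.10645532608032 j [-0.42  0.47  0.57  1.95 -0.33  0.83  0.53]
```

The end stop is felt (17 N, no further motion). I release, lift and back away.

>>> step_arm:
  moves:
    - {"rx":0,"ry":0,"rz":0,"dx":0,"dy":-2,"dz":0,"gripper":1}
    - {"rx":0,"ry":0,"rz":0,"dx":0,"dy":0,"dz":0,"gripper":1}
    - {"rx":0,"ry":0,"rz":0,"dx":0,"dy":0,"dz":0,"gripper":1}
    - {"rx":0,"ry":0,"rz":0,"dx":0,"dy":0,"dz":0,"gripper":1}
    - {"rx":0,"ry":0,"rz":0,"dx":0,"dy":0,"dz":-25,"gripper":1}
    - {"rx":0,"ry":0,"rz":0,"dx":0,"dy":0,"dz":-40,"gripper":1}
    - {"rx":0,"ry":0,"rz":0,"dx":0,"dy":0,"dz":-40,"gripper":1}
    - {"rx":0,"ry":0,"rz":0,"dx":25,"dy":-5,"dz":0,"gripper":1}
    - {"rx":0,"ry":0,"rz":0,"dx":50,"dy":-10,"dz":0,"gripper":1}
    - {"rx":0,"ry":0,"rz":0,"dx":50,"dy":-10,"dz":0,"gripper":1}
    - {"rx":0,"ry":0,"rz":0,"dx":50,"dy":-10,"dz":0,"gripper":1}
    - {"rx":0,"ry":0,"rz":0,"dx":50,"dy":-10,"dz":0,"gripper":1}
    - {"rx":0,"ry":0,"rz":0,"dx":50,"dy":-10,"dz":0,"gripper":1}
    - {"rx":0,"ry":0,"rz":0,"dx":50,"dy":-10,"dz":0,"gripper":1}
    - {"rx":0,"ry":0,"rz":0,"dx":50,"dy":-10,"dz":0,"gripper":1}
    - {"rx":0,"ry":0,"rz":0,"dx":50,"dy":-10,"dz":0,"gripper":1}
    - {"rx":0,"ry":0,"rz":0,"dx":50,"dy":-10,"dz":0,"gripper":1}
    - {"rx":0,"ry":0,"rz":0,"dx":50,"dy":-10,"dz":0,"gripper":1}
    - {"rx":0,"ry":0,"rz":0,"dx":0,"dy":0,"dz":0,"gripper":1}

```text
clock: 20.18
tcp_pos: [0.3447, 0.4312, 0.255]
orientation: [-1.967, -2.448, -0.001]
contact_force: [0.2, -0.0, 0.2]
grip_width: 0.0852
gripper_force: 0.0
```

```bash
python3 - <<'E'
from h import *
st()
s=r.grab_frame('side');t=r.grab_frame('top')
for nm,im,b in(('top',t,(220,140,335,220)),('side',s,(245,170,325,240))):
    for k,lo,hi in(('yel',(20,120,100),(35,255,255)),('red',(0,170,110),(4,255,255))):
        print(nm,k,[(a,c.round(1),b_) for a,c,b_ in blobs(im,lo,hi,b)])
a=cv2.resize(t[140:220,225:335],(550,400),interpolation=cv2.INTER_CUBIC)
cv2.imwrite('pics/f1.png',a)
E
```

```text
t20.18 Yw 453.6 Xw -103.3 z 255.0 yaw err 0.3735902143065317 zax [-0.001  0.001 -1.   ] F(Yw,Xw,z) -0.0 0.2 0.2 w 0.08520128535554942 0.0 j [-1.31  0.28  0.37  1.87 -0.12  1.01 -0.68]
top yel [(np.int32(41), array([235.4, 179.5]), array([229, 177,  12,   6])), (np.int32(55), array([236.4, 186.4]), array([230, 183,  13,   7]))]
top red [(np.int32(84), array([293.2, 167.9]), array([279, 164,  28,   9]))]
side yel [(np.int32(89), array([257.3, 185. ]), array([252, 180,  12,  11]))]
side red [(np.int32(122), array([294.6, 191.3]), array([280, 186,  26,  12]))]
```

View pics/f1.png

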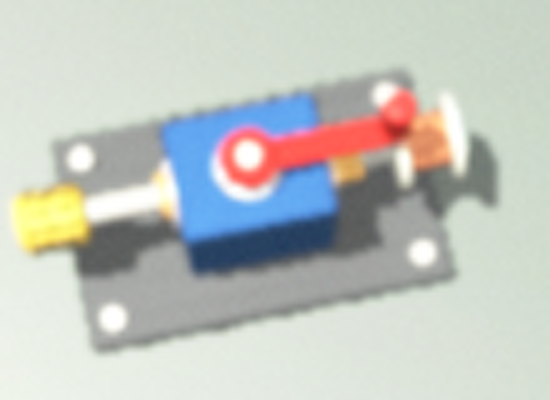

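The lever is back over the bobbin: its post at (399,107) is at or slightly past its original closed place of (400,110). The knob has moved out about 4 mm, which agrees with the measured 5 mm to within pixel accuracy. The robot is clear of everything.

```bash
python3 -c "from bench import r; print(r.hand_in())"
```

```text
the job is handed in; nothing more can be done
None
```

The job is handed in: the spindle is set at the middle of its 20.5 mm float (within 0.3 mm by the arm's reading, about 1 mm by the cameras), the lever is closed on its stop, and the gripper has let go and moved clear.

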